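# Break down a radio kit stack onto its places

## Task

Take the radio kit stack apart from the top down, one piece at a time: put the white knob upright in the green dish, seat the orange ring, collar up, fully down over the spigot of the gluing jig, seat the speaker face down over the same spigot so that it rests flat on the ring, and finally lay the red battery pack flat inside the blue cradle. Set every piece down rather than dropping it, and do not disturb the solder spool or the screwdriver.

Things in the scene. Friction and masses are not known exactly. Their poses are not given: they have to be found in the camera images.
- knob: white plastic tuning knob with a thin black pointer line on top, on top of the stack at the start. Skirt 38 mm diameter, 5 mm thick at the bottom; above it a plain cylinder 28 mm diameter up to 30 mm total height, which is the grip. Origin: centre of the underside, z up along its axis. 20 to 40 g.
- ring: orange plastic flanged ring, at the start flange down on the speaker's shoulder, loose round its magnet. Flange 76 mm diameter, 6 mm thick at the bottom; above it a collar 62 mm outside diameter up to 22 mm total height, to be gripped from outside; through bore 54 mm. Origin: centre of the underside (flange face); z up along the axis, out of the collar. 35 to 70 g.
- speaker: loudspeaker, face down on the battery pack at the start. Dark round flange 94 mm diameter, 0 to 8 mm height; black basket 68 mm diameter up to a flat shoulder at 26 mm; steel magnet 42 mm diameter, 26 to 50 mm (the grip). In its face a recess 54 mm diameter, 22 mm deep, fits over the jig's spigot. Origin: centre of the underside (flange face); z up, towards the magnet. 140 to 280 g.
- battery_pack: red battery pack with black end caps, a block 150 mm long (its x), 56 mm wide (its y, the grip), 26 mm high, lying on the bench at the bottom of the stack. Either end may point either way. Origin: centre of the underside; z up. 150 to 310 g.
- jig: gluing jig fixed to the bench: square plywood base 130 mm, 15 mm thick, with a central upright aluminium spigot, 49 mm diameter, top 51 mm above the bench, uppermost 6 mm tapering to 30 mm. Ring and speaker have 2.5 mm play all round on it. Seated, the ring's underside is 15 mm and the speaker's (on the ring) 37 mm above the bench. Origin: centre of the base's underside; z up the spigot axis.
- cradle: blue charging cradle fixed to the bench, a shallow open tray 178 x 84 mm outside (long side along its x), walls 4 mm thick and 13 mm high, floor 4 mm above the bench with a grey strip along it; inside 170 x 76 mm. Origin: centre of its underside; z up.
- dish: round green plastic dish fixed to the bench, 112 mm outside diameter, rim 5 mm thick and 10 mm high, floor 4 mm above the bench, inside diameter 102 mm. Origin: centre of its underside; z up.
- solder_spool: bystander, leave alone: small solder spool standing upright, blue top and white bottom flange 68 mm diameter, 50 mm high. Origin: centre of its underside.
- screwdriver: bystander, leave alone: screwdriver with yellow handle lying on the bench, 190 mm long along its x, 26 mm high. Origin: underside, at the middle of its length.

How it is judged:
On the way, in this order (a step that is already met when the one before it is completed fails the run):
1. the knob stands upright in the dish, released (horizontal distance between knob and dish below 0.036 m and z of knob in the frame of dish between 0.001 and 0.007 m and angle between knob's own z axis and vertical below 0.1 rad and contact force between the fingers and knob below 0.1 N and linear speed of knob below 0.03 m/s), for 0.2 s.
2. the ring is seated on the jig round the spigot, collar up, released (horizontal distance between ring and jig below 0.006 m and z of ring in the frame of jig between 0.012 and 0.018 m and angle between ring's own z axis and vertical below 0.08 rad and contact force between the fingers and ring below 0.1 N and linear speed of ring below 0.03 m/s), for 0.2 s.
3. the speaker is seated face down on the ring over the spigot, released (horizontal distance between speaker and jig below 0.006 m and z of speaker in the frame of jig between 0.033 and 0.041 m and angle between speaker's own z axis and vertical below 0.08 rad and contact force between the fingers and speaker below 0.1 N and linear speed of speaker below 0.03 m/s), for 0.2 s.
4. the battery pack lies flat in the cradle, released (horizontal distance between battery_pack and cradle below 0.016 m and z of battery_pack in the frame of cradle between 0.001 and 0.007 m and angle between battery_pack's own z axis and vertical below 0.06 rad and angle between the x axis of battery_pack and the x axis of cradle, either way round below 0.2 rad and contact force between the fingers and battery_pack below 0.1 N and linear speed of battery_pack below 0.03 m/s), for 0.2 s.
At the end, for the whole second after the job is handed in: All released and still: knob upright on the dish floor within 36 mm of its centre; ring down on the jig base (3 mm) and speaker on the ring (4 mm), both level (0.08 rad), within 6 mm of the spigot axis; pack flat on the cradle floor within 16 mm of its centre, aligned to 0.2 rad (all of step 1 and all of step 2 and all of step 3 and all of step 4); the robot touches nothing.
It fails at once if a bystander (solder spool or screwdriver) is moved more than 20 mm (distance of any of solder_spool, screwdriver from where it was at the start of the episode above 0.02 m).
It fails at once if a piece is dropped (falls free of the fingers faster than 0.6 m/s, about 18 mm of fall) ((linear speed of knob above 0.6 m/s and contact force between the fingers and knob below 0.1 N) or (linear speed of ring above 0.6 m/s and contact force between the fingers and ring below 0.1 N) or (linear speed of speaker above 0.6 m/s and contact force between the fingers and speaker below 0.1 N) or (linear speed of battery_pack above 0.6 m/s and contact force between the fingers and battery_pack below 0.1 N)).
It also fails if it takes over 134 s, if anything falls off the work surface, if the arm or the gripper's body presses on something with over 40 N, if the wrist force passes 120 N, or if a joint passes its speed limit or range.

## Robot

A 7-joint arm with a two-finger parallel gripper is mounted at the origin on the work surface. World frame = base frame: x ahead of the robot, y to its left, z up, the work surface at z = 0. Lengths are in m, angles in rad, forces in N, time in s.
With the tool pointing down it reaches from about 0.425 to 0.875 m from the base axis. Payload 8.4 kg.
Tool frame: the origin (TCP) lies midway between the tips of the shut fingers; the grasp point (between the pads) lies 19 mm behind it; z points along the fingers, y is the line along which they close (so a half turn about z gives the same grasp; the last joint's range is limited). The gripper opens to 87 mm and grips with 3 to 60 N. Pads are 19 mm wide; open, the fingers measure 117 mm over their backs; the gripper's body (75 mm by 190 mm) begins 51 mm behind the grasp point.
Start: joints at [1.048, 0.333, 0.04, 1.465, -0.013, 1.343, -0.059], TCP at [0.267, -0.592, 0.223] pointing down, gripper open.
Joint ranges: [-2.58, 2.58], [-0.38, 2.09], [-1.3, 1.39], [0.25, 2.4], [-1.5, 4.64], [0.08, 2.09], [-2.65, 2.65]. Speed limits (rad/s): [2.22, 2.22, 2.79, 2.79, 3.14, 3.14, 3.14].

## Interface

Orientations are given as a unit quaternion [w, x, y, z].
In Python, from bench import bot gives the robot as it stands.
- The arm moves only by the tool drive_tool, never from a script. Its argument "moves" is a list that holds one entry, the list of rows, each a list of 4 numbers: the shift along the tool's x, y, z in mm, then the turn about the tool's z in rad. A call has 1 to 20 rows; each row shifts and turns the commanded pose from where the row before left it, along the tool's axes as they then stand; what a row does not reach is not made up. A row lasts 1/12 s, in which the tool goes at most 41.7 mm and 7.16 degrees, less where a joint would pass 70% of its speed; a pose out of reach is approached as far as the arm can. A call with a gripper value outside its range is refused whole. "claw" is the opening, from 0 (shut) to 1 (fully open), set as the call begins (left out, the last holds). The fingers move at their own pace and stop on an object; "force" is the grip in N (left out, the last holds). Time passes only in rows, so rows that do not move let the fingers close. It gives the time, the measured TCP pose, the force, the opening and the grip force at its end, in the units of the state.
- bot.sense(): the state, without advancing time (a new reading comes with each control period).
- bot.capture(name): name is "scene" or "top" or "wrist"; returns a dict with "frame" (400x640x3 uint8, red, green, blue), "depth" (400x640 float32, m along the optical axis (not along the pixel's ray), 0 where there is no reading), "fov_y" (degrees; the focal length in pixels is half the picture's height over the tangent of half this angle, whatever the lens; pixels are square), "cx", "cy" (the principal point, pixels), "T" (4x4, takes a point from camera to world coordinates). Camera axes: x right, y down, z forward; pixel columns grow to the right and rows downward; lengths in m; the calibration is good to about 2 mm. A picture is of the moment at which its call begins.
- bot.sign_off(): hands the job in; it is judged then, once.
The state is a dict: "t": time; "q": joint angles; "dq": joint speeds; "joint_torque": joint torques, N m; "tcp_pos": TCP position; "tcp_rot": TCP orientation; "wrist_force": force on the tool from outside, world axes, zero at the start; "wrist_torque": the same for the moment, N m; "finger_gap": finger opening in m; "gripper_force": force on a finger pad.
Only numpy, scipy, OpenCV 4.12 (cv2) and the standard library are available. Lean on these libraries where they do the work, as an engineer would, in place of code of your own. Each camera call takes 0.05 s, during which the arm holds its last target. There are 200 camera calls.

## Working session

There is one attempt and no reset: what is moved stays moved. The work goes in short steps, Python scripts to look and compute and a tool call to move; the robot and the scene stay as the last step left them, time stands still between calls to the robot, and variables do not carry over. Pictures are saved under pics/ and viewed, at most 14 in all, crops included, and the job is handed in when it is done.

Besides the shell and the picture viewer there is one more tool, called by a JSON object that holds its "method" and its "body", one argument or row to a line. drive_tool: Moves the arm, as the interface text tells. Its arguments: {"type":"object","properties":{"moves":{"type":"array"},"claw":{"type":"number"},"force":{"type":"number"}},"required":["moves"]}

```bash
mkdir -p pics; ls; python3 - <<'E'
from bench import bot
import cv2,numpy as np
s=bot.sense();print({k:np.round(v,3).tolist() for k,v in s.items()})
for n in ["scene","top"]:
    c=bot.capture(n);cv2.imwrite(f"pics/{n}0.png",c["frame"][:,:,::-1]);np.savez(f"{n}0.npz",**c)
    print(n,c["fov_y"],c["cx"],c["cy"],np.round(c["T"],4).tolist())
E
```

```text
pics
{'t': 0.0, 'q': [1.048, 0.334, 0.04, 1.466, -0.013, 1.343, -0.059], 'dq': [0.002, 0.0, -0.001, 0.001, -0.001, 0.0, 0.002], 'joint_torque': [0.0, -65.637, 1.335, -40.38, -0.06, 0.045, 0.0], 'tcp_pos': [0.267, -0.592, 0.222], 'tcp_rot': [-0.001, 0.978, 0.21, -0.0], 'wrist_force': [-0.081, -0.665, -0.067], 'wrist_torque': [-0.0, 0.011, 0.01], 'gripper_force': 0.0, 'finger_gap': 0.087}
scene 43.63470165859013 322.30223397381627 196.9641126092897 [[-0.7768, 0.4904, -0.3951, 1.0628], [0.6296, 0.5959, -0.4985, 0.5544], [-0.009, -0.636, -0.7717, 0.9644], [0.0, 0.0, 0.0, 1.0]]
top 47.50678483096406 313.9515505747163 201.94881183366434 [[0.0229, -0.9909, 0.133, 0.4259], [-0.9997, -0.0238, -0.0052, -0.0079], [0.0083, -0.1328, -0.9911, 1.4363], [0.0, 0.0, 0.0, 1.0]]
```

View pics/top0.png

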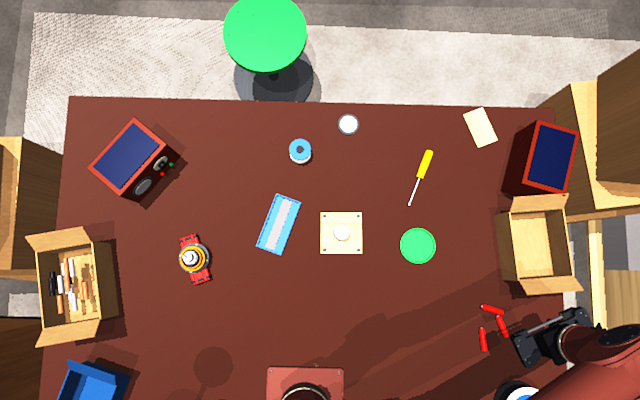

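View pics/scene0.png

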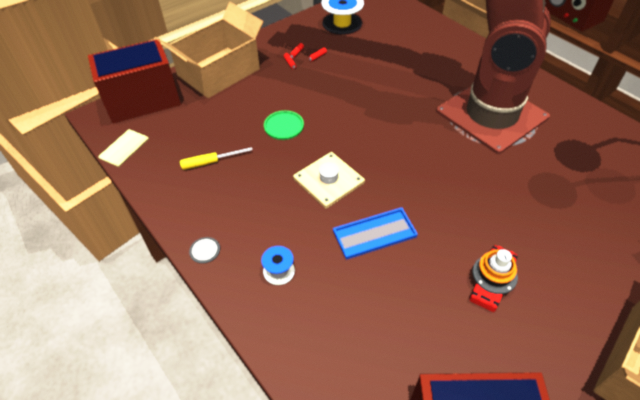

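Top view: stack at about (193,258), cradle (278,224), jig (342,233), dish (418,246), spool (300,151), screwdriver (420,180). The scene view agrees. Next I measure these using depth.

```bash
cat > h.py <<'E'
import numpy as np,cv2
def cloud(c):
    f=200/np.tan(np.radians(float(c["fov_y"])/2)); d=c["depth"]
    v,u=np.mgrid[0:400,0:640]
    P=np.stack([(u-c["cx"])/f*d,(v-c["cy"])/f*d,d],-1)
    return P@c["T"][:3,:3].T+c["T"][:3,3]
def stat(P,m):
    q=P[m]; r=cv2.minAreaRect((q[:,:2]*1000).astype(np.float32))
    return len(q),np.round(q.mean(0),4).tolist(),"rect",np.round(r[0],1).tolist(),np.round(r[1],1).tolist(),round(r[2],1)
E
python3 - <<'E'
import numpy as np,cv2
from h import *
for n in ["top","scene"]:
    c=dict(np.load(f"{n}0.npz"));W=cloud(c);F=c["frame"].astype(int)
    z=W[...,2];ok=c["depth"]>0
    R,G,B=F[...,0],F[...,1],F[...,2]
    u0=dict(top=[(193,258,45),(278,224,45),(342,233,40),(418,246,35),(300,151,20)],scene=[(497,272,50),(375,232,48),(329,178,45),(284,125,30),(278,265,30)])[n]
    def box(i):
        m=np.zeros_like(ok);a,b,r=u0[i];m[b-r:b+r,a-r:a+r]=1;return m&ok
    print(n)
    print("bench z",np.median(z[box(0)]))
    s=box(0)
    for lo,hi,t in[(.118,.14,"knobtop"),(.092,.10,"ringtop?"),(.07,.086,"shoulder"),(.03,.038,"spk flange"),(.015,.029,"pack")]: 
        m=s&(z>lo)&(z<hi)
        if m.sum()>4:print(t,stat(W,m))
    print("stack z hist",np.histogram(z[s],np.arange(0,.15,.01))[0])
    m=box(0)&(R>120)&(G<60)&(z>.015)&(z<.032);print("packred",stat(W,m))
    m=box(1)&(B>R+50)&(z>-.01);print("cradle blue",stat(W,m), np.median(z[m]))
    m=box(2)&(R>150)&(z<.03);print("jig base",stat(W,m))
    m=box(2)&(z>.043);print("spigot",stat(W,m))
    m=box(3)&(G>R+60);print("dish",stat(W,m))
    m=box(4)&(z>.04);print("spool",stat(W,m))
T=cv2.imread("pics/top0.png")
a=cv2.resize(T[210:310,145:245],(580,580),interpolation=cv2.INTER_CUBIC);cv2.imwrite("pics/stk.png",a)
E
```

```text
top
bench z 0.000607472326479952
ringtop? (7, [0.4369, 0.3446, 0.0967], 'rect', [437.6, 347.0], [23.7, 16.8], 32.5)
shoulder (159, [0.4325, 0.3458, 0.0759], 'rect', [432.1, 349.2], [59.0, 60.1], 1.3)
spk flange (231, [0.4397, 0.3427, 0.0335], 'rect', [434.4, 350.8], [143.4, 92.1], 2.4)
pack (326, [0.4256, 0.3464, 0.0248], 'rect', [434.3, 345.4], [152.9, 80.9], 27.1)
stack z hist [3427   26  358  249   16  156   82  131   36    9   72    5    0    0]
packred (67, [0.4347, 0.3481, 0.0245], 'rect', [432.2, 350.8], [150.2, 57.3], 20.7)
cradle blue (1091, [0.5452, 0.0961, 0.0053], 'rect', [545.6, 95.7], [86.9, 180.1], 70.9) 0.004483283411791605
jig base (1574, [0.5216, -0.1015, 0.0142], 'rect', [523.1, -103.3], [129.1, 134.0], 1.2)
spigot (188, [0.5234, -0.1, 0.0492], 'rect', [523.3, -100.1], [45.3, 45.8], 46.2)
dish (1033, [0.4883, -0.3438, 0.0048], 'rect', [487.8, -344.0], [109.5, 113.5], 0.9)
spool (360, [0.779, 0.0353, 0.0499], 'rect', [779.6, 35.5], [69.3, 62.7], 1.6)
scene
bench z 0.001894959787746786
ringtop? (37, [0.4437, 0.3547, 0.0955], 'rect', [441.8, 353.0], [16.7, 27.5], 11.8
[... 169 characters left out ...]
3.5)
pack (464, [0.4685, 0.3658, 0.0256], 'rect', [430.0, 355.5], [155.2, 81.1], 13.4)
stack z hist [5940   70  469  511   89  218  196  263  105   43  147    3    0    0]
packred (416, [0.4808, 0.37, 0.0258], 'rect', [432.1, 351.8], [149.8, 55.7], 20.8)
cradle blue (1870, [0.5451, 0.0962, 0.0072], 'rect', [541.3, 93.9], [97.7, 185.8], 70.6) 0.00609621298891827
jig base (1978, [0.5285, -0.0928, 0.0143], 'rect', [517.3, -107.4], [144.9, 148.8], 1.2)
spigot (229, [0.5253, -0.0969, 0.0498], 'rect', [523.8, -98.9], [47.9, 47.8], 56.1)
dish (904, [0.4898, -0.3415, 0.006], 'rect', [489.8, -340.5], [115.3, 110.8], 63.4)
spool (683, [0.779, 0.0366, 0.0506], 'rect', [779.1, 36.1], [67.8, 65.0], 53.5)
```

View pics/stk.png

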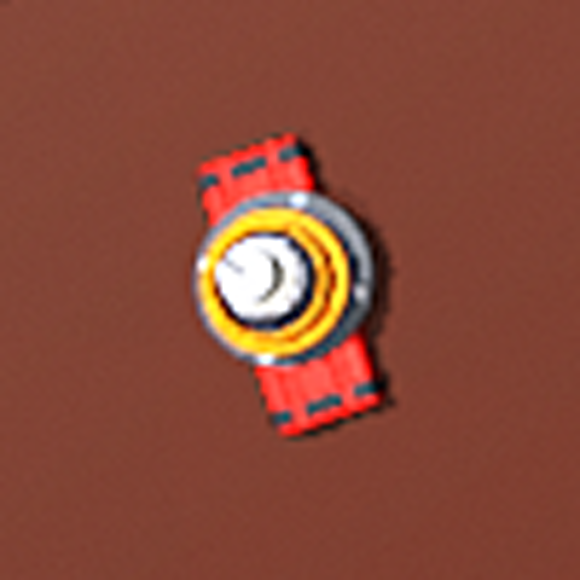

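```bash
cat >> h.py <<'E'
def plan(tgts,yaw=None,p=None):
    """per-leg tool shift (mm) and turn for world TCP waypoints (x,y,z[,yaw deg])"""
    from bench import bot
    from scipy.spatial.transform import Rotation as Ro
    s=bot.sense();q=s["tcp_rot"];R=Ro.from_quat([q[1],q[2],q[3],q[0]]).as_matrix()
    p=np.array(s["tcp_pos"]);y=np.arctan2(R[1,0],R[0,0])
    print("t",round(s["t"],2),"p",np.round(p,4),"yaw",round(np.degrees(y),2),"tilt z",np.round(R[:,2],3),"gap",round(s["finger_gap"],4),"gf",round(s["gripper_force"],2),"wf",np.round(s["wrist_force"],2))
    for t in tgts:
        d=(np.array(t[:3])-p)*1000;c,sn=np.cos(y),np.sin(y)
        turn=0
        if len(t)>3: turn=y-np.radians(t[3])
        print(t,"shift",np.round([d[0]*c+d[1]*sn,d[0]*sn-d[1]*c,-d[2]],1),"turn after",round(turn,3))
        y-=turn;p=np.array(t[:3])
E
python3 - <<'E'
from h import *
plan([(.267,-.592,.222,20.7),(.56,-.2,.27),(.56,.1,.27),(.433,.35,.24)])
for n in ["top","scene"]:
    c=dict(np.load(f"{n}0.npz"));W=cloud(c);F=c["frame"].astype(int);z=W[...,2]
    near=np.hypot(W[...,0]-.433,W[...,1]-.35)<.06
    R,G,B=F[...,0],F[...,1],F[...,2]
    print(n,"knob",stat(W,near&(z>.100)))
    o=near&(R>150)&(B<80)&(G>90)
    print("collar",stat(W,o&(z>.069)&(z<.08)));print("rflange",stat(W,o&(z>.052)))
    print("spkfl",stat(W,near&(z>.0305)&(z<.04)))
E
```

```text
t 0.1 p [ 0.2671 -0.5921  0.2217] yaw 24.28 tilt z [-0.001  0.001 -1.   ] gap 0.0871 gf 0.0 wf [ 0.53 -0.52 -0.11]
(0.267, -0.592, 0.222, 20.7) shift [-0.1 -0.1 -0.3] turn after 0.063
(0.56, -0.2, 0.27) shift [ 412.6 -263.1  -48. ] turn after 0
(0.56, 0.1, 0.27) shift [ 106.  -280.6   -0. ] turn after 0
(0.433, 0.35, 0.24) shift [ -30.4 -278.8   30. ] turn after 0
top knob (77, [0.4359, 0.3508, 0.106], 'rect', [436.0, 351.2], [26.0, 27.0], 0.8)
collar (92, [0.432, 0.3486, 0.0736], 'rect', [432.1, 349.0], [59.0, 59.7], 1.3)
rflange (212, [0.4318, 0.3409, 0.0655], 'rect', [431.4, 345.3], [68.1, 71.3], 80.9)
spkfl (220, [0.4403, 0.3427, 0.0343], 'rect', [432.9, 349.5], [107.8, 92.7], 22.8)
scene knob (150, [0.437, 0.3525, 0.1064], 'rect', [436.2, 351.9], [26.7, 28.1], 77.3)
collar (164, [0.4388, 0.3523, 0.0737], 'rect', [434.9, 350.1], [59.4, 60.7], 7.9)
rflange (486, [0.4453, 0.3542, 0.0645], 'rect', [437.9, 350.2], [65.4, 74.2], 7.9)
spkfl (480, [0.4551, 0.3599, 0.0352], 'rect', [450.0, 356.7], [78.7, 92.1], 19.7)
```

{"method": "drive_tool", "body": {
  "moves": [
    [[0,0,-3,0.063],[26,-16,-3,0],[26,-16,-3,0],[26,-16,-3,0],[26,-16,-3,0],[26,-16,-3,0],[26,-16,-3,0],[26,-16,-3,0],[26,-16,-3,0],[26,-16,-3,0],[26,-16,-3,0],[26,-16,-3,0],[26,-16,-3,0],[26,-16,-3,0],[26,-16,-3,0],[26,-16,-3,0],[26,-16,0,0]]
  ],
  "claw": 0.7,
  "force": 15
}}

```text
t: 1.52
tcp_pos: [0.5669, -0.2049, 0.2709]
tcp_rot: [0.0, 0.984, 0.179, 0.0]
wrist_force: [0.2, -0.2, 0.2]
finger_gap: 0.0608
gripper_force: 0.0
```

{"method": "drive_tool", "body": {
  "moves": [
    [[11,-28,0,0],[11,-28,0,0],[11,-28,0,0],[11,-28,0,0],[11,-28,0,0],[11,-28,0,0],[11,-28,0,0],[11,-28,0,0],[11,-28,0,0],[11,-28,0,0],[0,0,0,0],[0,0,0,0]]
  ]
}}

```text
t: 2.52
tcp_pos: [0.5697, 0.0969, 0.2702]
tcp_rot: [-0.0, 0.983, 0.181, -0.0]
wrist_force: [0.1, -0.9, 0.3]
finger_gap: 0.0612
gripper_force: 0.0
```

```bash
python3 -c "
from h import *
plan([(.436,.3512,.24,20.7)])"
```

```text
t 2.52 p [0.5697 0.0969 0.2702] yaw 20.9 tilt z [-0.001  0.    -1.   ] gap 0.0612 gf 0.0 wf [ 0.11 -0.85  0.28]
(0.436, 0.3512, 0.24, 20.7) shift [ -34.2 -285.3   30.2] turn after 0.003
```

{"method": "drive_tool", "body": {
  "moves": [
    [[-3.4,-28.5,3,0.003],[-3.4,-28.5,3,0],[-3.4,-28.5,3,0],[-3.4,-28.5,3,0],[-3.4,-28.5,3,0],[-3.4,-28.5,3,0],[-3.4,-28.5,3,0],[-3.4,-28.5,3,0],[-3.4,-28.5,3,0],[-3.4,-28.5,3,0],[0,0,0,0],[0,0,0,0],[0,0,0,0]]
  ]
}}

```text
t: 3.6
tcp_pos: [0.4395, 0.3482, 0.2403]
tcp_rot: [0.0, 0.984, 0.177, -0.0]
wrist_force: [-0.9, -0.8, 0.3]
finger_gap: 0.0609
gripper_force: 0.0
```

```bash
python3 - <<'E'
from h import *
from bench import bot
c=bot.capture("wrist");cv2.imwrite("pics/w1.png",c["frame"][:,:,::-1]);np.savez("w1.npz",**c)
W=cloud(c);F=c["frame"].astype(int);z=W[...,2];near=(np.hypot(W[...,0]-.433,W[...,1]-.35)<.06)&(c["depth"]>0)
R,G,B=F[...,0],F[...,1],F[...,2]
o=near&(R>150)&(B<80)&(G>90)
print("knob",stat(W,near&(z>.102)&(z<.112)))
print("collar",stat(W,o&(z>.070)&(z<.08)))
print("magnet",stat(W,near&(z>.0745)&(z<.08)&~o))
print("spkfl",stat(W,near&(z>.0305)&(z<.04)))
plan([(.436,.3512,.089,20.7)])
E
```

```text
knob (795, [0.4376, 0.3515, 0.1058], 'rect', [436.9, 351.2], [28.0, 26.8], 19.3)
collar (845, [0.4342, 0.3489, 0.0735], 'rect', [434.0, 349.0], [60.9, 60.8], 21.6)
magnet (222, [0.4448, 0.3504, 0.0767], 'rect', [440.9, 351.8], [39.8, 41.5], 14.1)
spkfl (1679, [0.457, 0.36, 0.0339], 'rect', [442.6, 353.4], [79.0, 93.3], 24.7)
t 3.65 p [0.4398 0.3478 0.2404] yaw 20.34 tilt z [ 0.    -0.001 -1.   ] gap 0.061 gf 0.0 wf [0.68 0.9  0.88]
(0.436, 0.3512, 0.089, 20.7) shift [ -2.4  -4.5 151.4] turn after -0.006
```

View pics/w1.png

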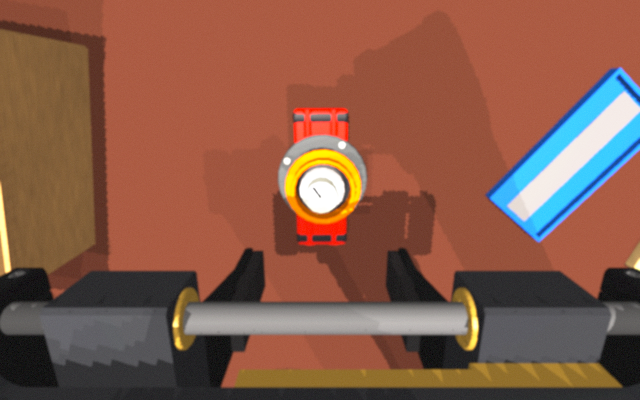

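The wrist view shows the stack at (322,190), between the fingers, with the knob on top. Now I descend.

{"method": "drive_tool", "body": {
  "moves": [
    [[-2.2,-4.5,10,-0.006],[0,0,20,0],[0,0,20,0],[0,0,20,0],[0,0,20,0],[0,0,20,0],[0,0,20,0],[0,0,15,0],[0,0,5,0],[0,0,0,0],[0,0,0,0]]
  ]
}}

```text
t: 4.57
tcp_pos: [0.4352, 0.3529, 0.0909]
tcp_rot: [-0.0, 0.984, 0.181, 0.0]
wrist_force: [0.4, 0.3, 0.6]
finger_gap: 0.0608
gripper_force: 0.0
```

```bash
python3 -c "
from h import *
plan([(.4365,.3512,.085,20.7)])"
```

```text
t 4.57 p [0.4352 0.3529 0.0909] yaw 20.81 tilt z [ 0.  0. -1.] gap 0.0608 gf 0.0 wf [0.41 0.32 0.59]
(0.4365, 0.3512, 0.085, 20.7) shift [0.6 2.1 5.9] turn after 0.002
```

{"method": "drive_tool", "body": {
  "moves": [
    [[0.5,2,5.5,0],[0,0,0,0],[0,0,0,0]]
  ]
}}

```text
t: 4.82
tcp_pos: [0.4364, 0.3513, 0.0854]
tcp_rot: [-0.0, 0.984, 0.181, 0.0]
wrist_force: [0.2, -0.3, 0.5]
finger_gap: 0.0607
gripper_force: 0.0
```

{"method": "drive_tool", "body": {
  "moves": [
    [[0,0,0,0],[0,0,0,0],[0,0,0,0],[0,0,0,0],[0,0,0,0],[0,0,0,0],[0,0,0,0],[0,0,0,0]]
  ],
  "claw": 0.1,
  "force": 12
}}

```text
t: 5.48
tcp_pos: [0.436, 0.3515, 0.0851]
tcp_rot: [-0.0, 0.983, 0.181, -0.0]
wrist_force: [-0.7, 0.1, -0.0]
finger_gap: 0.0276
gripper_force: 12.0
```

{"method": "drive_tool", "body": {
  "moves": [
    [[0,0,-5,0],[0,0,-10,0],[0,0,-15,0],[0,0,-20,0],[0,0,-20,0],[0,0,-20,0],[0,0,0,0],[0,0,0,0]]
  ]
}}

```text
t: 6.15
tcp_pos: [0.4366, 0.3521, 0.1769]
tcp_rot: [-0.001, 0.984, 0.181, 0.001]
wrist_force: [0.7, -0.5, -1.2]
finger_gap: 0.0276
gripper_force: 12.0
```

```bash
python3 - <<'E'
from h import *
from bench import bot
plan([(.56,.1,.175),(.56,-.2,.175),(.489,-.342,.12)])
c=bot.capture("wrist");cv2.imwrite("pics/w2.png",c["frame"][:,:,::-1]);np.savez("w2.npz",**c)
W=cloud(c);F=c["frame"].astype(int);z=W[...,2];near=(np.hypot(W[...,0]-.433,W[...,1]-.35)<.06)&(c["depth"]>0)
R,G,B=F[...,0],F[...,1],F[...,2]
o=near&(R>150)&(B<80)&(G>90)
print("collar",stat(W,o&(z>.070)&(z<.08)))
print("magnet",stat(W,near&(z>.0745)&(z<.08)&~o))
E
```

```text
t 6.15 p [0.4366 0.3521 0.1769] yaw 20.84 tilt z [ 0.003  0.002 -1.   ] gap 0.0276 gf 12.0 wf [ 0.66 -0.46 -1.22]
(0.56, 0.1, 0.175) shift [ 25.6 279.5   1.9] turn after 0
(0.56, -0.2, 0.175) shift [-106.7  280.4   -0. ] turn after 0
(0.489, -0.342, 0.12) shift [-116.9  107.5   55. ] turn after 0
collar (928, [0.4432, 0.3513, 0.0735], 'rect', [439.0, 350.3], [51.3, 61.0], 16.5)
magnet (1949, [0.4381, 0.3513, 0.0759], 'rect', [437.3, 351.2], [45.3, 40.9], 19.6)
```

View pics/w2.png

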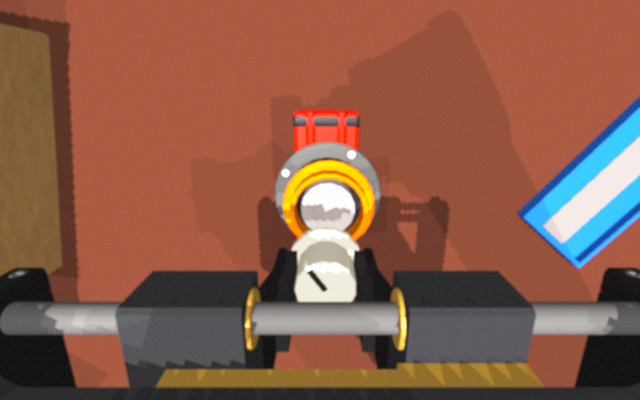

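The wrist view shows the knob held upright at (325,270), with the ring and magnet left in place at (328,205). I'll carry it to the dish.

{"method": "drive_tool", "body": {
  "moves": [
    [[2.3,12,0,0],[2.3,25.4,0,0],[2.3,25.4,0,0],[2.3,25.4,0,0],[2.3,25.4,0,0],[2.3,25.4,0,0],[2.3,25.4,0,0],[2.3,25.4,0,0],[2.3,25.4,0,0],[2.3,25.4,0,0],[2.3,25.4,0,0],[0,13,0,0]]
  ]
}}

```text
t: 7.2
tcp_pos: [0.5597, 0.0949, 0.1738]
tcp_rot: [0.001, 0.984, 0.179, -0.001]
wrist_force: [0.1, 0.3, -0.2]
finger_gap: 0.0277
gripper_force: 12.0
```

{"method": "drive_tool", "body": {
  "moves": [
    [[-9,23,0,0],[-9,23,0,0],[-9,23,0,0],[-9,23,0,0],[-9,23,0,0],[-9,23,0,0],[-9,23,0,0],[-9,23,0,0],[-9,23,0,0],[-9,23,0,0],[-9,23,0,0],[-9,23,0,0]]
  ]
}}

```text
t: 8.2
tcp_pos: [0.5554, -0.1977, 0.1743]
tcp_rot: [-0.0, 0.983, 0.181, -0.001]
wrist_force: [0.2, -0.4, -0.7]
finger_gap: 0.0278
gripper_force: 12.0
```

{"method": "drive_tool", "body": {
  "moves": [
    [[-16.7,15.4,0,0],[-16.7,15.4,0,0],[-16.7,15.4,0,0],[-16.7,15.4,0,0],[-16.7,15.4,0,0],[-16.7,15.4,0,0],[-16.7,15.4,0,0],[0,0,0,0],[0,0,0,0]]
  ]
}}

```text
t: 8.95
tcp_pos: [0.484, -0.3401, 0.1743]
tcp_rot: [-0.0, 0.984, 0.18, -0.001]
wrist_force: [0.6, -0.1, -0.6]
finger_gap: 0.0279
gripper_force: 12.0
```

```bash
python3 -c "
from h import *
plan([(.489,-.342,.03),(.489,-.342,.014)])"
```

```text
t 8.95 p [ 0.484  -0.3401  0.1743] yaw 20.69 tilt z [-0.001  0.001 -1.   ] gap 0.0279 gf 12.0 wf [ 0.56 -0.06 -0.58]
(0.489, -0.342, 0.03) shift [  4.    3.6 144.3] turn after 0
(0.489, -0.342, 0.014) shift [ 0.  0. 16.] turn after 0
```

{"method": "drive_tool", "body": {
  "moves": [
    [[4,3.6,15,0],[0,0,22,0],[0,0,22,0],[0,0,22,0],[0,0,22,0],[0,0,20,0],[0,0,15,0],[0,0,8,0],[0,0,5,0],[0,0,3,0],[0,0,2,0],[0,0,2,0],[0,0,1,0],[0,0,0,0],[0,0,0,0]]
  ]
}}

```text
t: 10.2
tcp_pos: [0.4905, -0.3411, 0.0164]
tcp_rot: [0.0, 0.984, 0.181, 0.0]
wrist_force: [-0.4, 0.6, 0.7]
finger_gap: 0.028
gripper_force: 12.0
```

```bash
python3 -c "
from h import *
plan([(.489,-.342,.0135)])"
```

```text
t 10.2 p [ 0.4905 -0.3411  0.0164] yaw 20.84 tilt z [ 0. -0. -1.] gap 0.028 gf 12.0 wf [-0.42  0.56  0.71]
(0.489, -0.342, 0.0135) shift [-1.7  0.3  2.9] turn after 0
```

{"method": "drive_tool", "body": {
  "moves": [
    [[0,0,1.5,0],[0,0,1,0],[0,0,0.5,0],[0,0,0,0]]
  ]
}}

```text
t: 10.53
tcp_pos: [0.4903, -0.3409, 0.0131]
tcp_rot: [-0.0, 0.984, 0.181, -0.0]
wrist_force: [-0.2, 0.7, 0.6]
finger_gap: 0.0279
gripper_force: 12.0
```

```bash
python3 -c "
from h import *
plan([(.489,-.342,.013)])"
```

```text
t 10.53 p [ 0.4903 -0.3409  0.0131] yaw 20.84 tilt z [-0.  0. -1.] gap 0.0279 gf 12.0 wf [-0.16  0.7   0.64]
(0.489, -0.342, 0.013) shift [-1.6  0.5  0.1] turn after 0
```

{"method": "drive_tool", "body": {
  "moves": [
    [[0,0,0.7,0],[0,0,0,0]]
  ]
}}

```text
t: 10.7
tcp_pos: [0.4904, -0.341, 0.0131]
tcp_rot: [0.0, 0.984, 0.181, -0.0]
wrist_force: [-3.0, 2.2, 7.6]
finger_gap: 0.0275
gripper_force: 12.0
```

{"method": "drive_tool", "body": {
  "moves": [
    [[0,0,0,0],[0,0,0,0],[0,0,0,0],[0,0,0,0],[0,0,0,0],[0,0,0,0]]
  ],
  "claw": 0.8
}}

```text
t: 11.2
tcp_pos: [0.4903, -0.3409, 0.0122]
tcp_rot: [-0.0, 0.983, 0.181, -0.0]
wrist_force: [-0.7, 0.2, 0.1]
finger_gap: 0.0598
gripper_force: 0.0
```

{"method": "drive_tool", "body": {
  "moves": [
    [[0,0,-5,0],[0,0,-15,0],[0,0,-25,0],[0,0,-30,0],[0,0,-30,0],[0,0,-30,0],[0,0,-25,0],[0,0,0,0]]
  ],
  "claw": 1.0
}}

```text
t: 11.87
tcp_pos: [0.4928, -0.3423, 0.1788]
tcp_rot: [0.003, 0.984, 0.181, 0.003]
wrist_force: [1.8, -0.1, 0.6]
finger_gap: 0.0868
gripper_force: 0.0
```

```bash
python3 - <<'E'
from h import *
from bench import bot
plan([(.556,-.2,.175),(.56,.1,.175),(.435,.350,.175)])
c=bot.capture("wrist");cv2.imwrite("pics/w3.png",c["frame"][:,:,::-1]);np.savez("w3.npz",**c)
W=cloud(c);F=c["frame"].astype(int);z=W[...,2];near=(np.hypot(W[...,0]-.489,W[...,1]+.342)<.07)&(c["depth"]>0)
R,G,B=F[...,0],F[...,1],F[...,2]
print("knobtop",stat(W,near&(z>.030)&(z<.04)))
print("dish",stat(W,near&(z<.03)&(G>R+60)))
E
```

```text
t 11.87 p [ 0.4928 -0.3423  0.1788] yaw 20.84 tilt z [ 0.007 -0.005 -1.   ] gap 0.0868 gf 0.0 wf [ 1.78 -0.13  0.56]
(0.556, -0.2, 0.175) shift [ 109.7 -110.5    3.8] turn after 0
(0.56, 0.1, 0.175) shift [ 110.5 -279.    -0. ] turn after 0
(0.435, 0.35, 0.175) shift [ -27.9 -278.1   -0. ] turn after 0
knobtop (742, [0.4915, -0.3399, 0.0338], 'rect', [491.0, -340.3], [27.0, 26.7], 20.5)
dish (9057, [0.4932, -0.3412, 0.005], 'rect', [492.0, -341.7], [110.4, 110.1], 54.4)
```

View pics/w3.png

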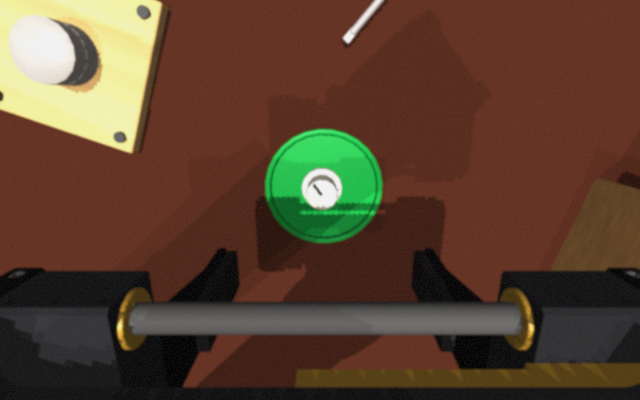

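Knob stands in the dish at (321,190) in the picture. On the way back I look at the jig.

{"method": "drive_tool", "body": {
  "moves": [
    [[11.5,-21.5,0,0],[11.5,-21.5,0,0],[11.5,-21.5,0,0],[11.5,-21.5,0,0],[11.5,-21.5,0,0],[11.5,-21.5,0,0],[11.5,-21.5,0,0],[11.5,-21.5,0,0],[11.5,-21.5,0,0],[11.5,-21.5,0,0],[0,0,0,0],[0,0,0,0],[0,0,0,0]]
  ]
}}

```text
t: 13.0
tcp_pos: [0.5208, -0.0997, 0.1717]
tcp_rot: [-0.0, 0.984, 0.181, -0.001]
wrist_force: [-0.5, -0.4, -0.1]
finger_gap: 0.0871
gripper_force: 0.0
```

```bash
python3 - <<'E'
from h import *
from bench import bot
plan([(.57,.1,.175),(.435,.350,.175)])
c=bot.capture("wrist");cv2.imwrite("pics/w4.png",c["frame"][:,:,::-1]);np.savez("w4.npz",**c)
W=cloud(c);F=c["frame"].astype(int);z=W[...,2];near=(np.hypot(W[...,0]-.523,W[...,1]+.1)<.11)&(c["depth"]>0)
R,G,B=F[...,0],F[...,1],F[...,2]
print("spigot top",stat(W,near&(z>.0485)&(z<.06)),"z",np.median(z[near&(z>.0485)]))
print("spigot45",stat(W,near&(z>.043)&(z<.06)))
print("base",stat(W,near&(z>.011)&(z<.02)))
p=W[near&(z>.011)&(z<.02)];print(p[:,:2].max(0),p[:,:2].min(0))
E
```

```text
t 13.0 p [ 0.5208 -0.0997  0.1717] yaw 20.83 tilt z [-0.001 -0.    -1.   ] gap 0.0871 gf 0.0 wf [-0.5  -0.44 -0.09]
(0.57, 0.1, 0.175) shift [ 117.  -169.2   -3.3] turn after 0
(0.435, 0.35, 0.175) shift [ -37.3 -281.7   -0. ] turn after 0
spigot top (1538, [0.5255, -0.1007, 0.0505], 'rect', [525.1, -101.3], [39.9, 39.1], 36.5) z 0.2600929507951484
spigot45 (2578, [0.5263, -0.1005, 0.0489], 'rect', [525.1, -101.0], [48.3, 48.3], 47.0)
base (16760, [0.5303, -0.099, 0.015], 'rect', [524.8, -101.2], [129.9, 130.2], 1.1)
[ 0.59086855 -0.03505026] [ 0.4589377  -0.16743735]
```

View pics/w4.png

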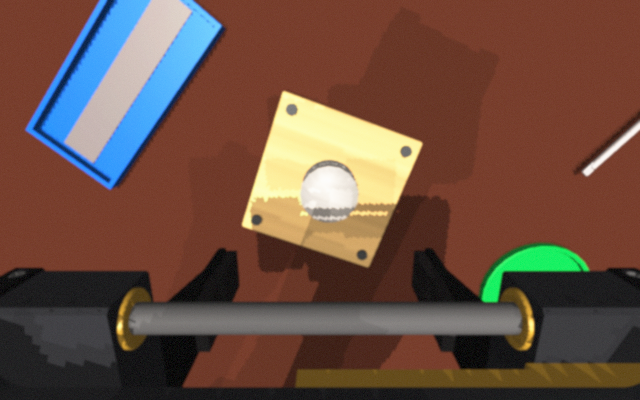

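The wrist view shows the jig's spigot at (330,190), with nothing blocking it. On to the ring.

{"method": "drive_tool", "body": {
  "moves": [
    [[14,-20,0,0],[14,-21,0,0],[14,-21,0,0],[14,-21,0,0],[14,-21,0,0],[14,-21,0,0],[14,-21,0,0],[14,-22,0,0],[0,-25,0,0],[0,0,0,0]]
  ]
}}

```text
t: 13.88
tcp_pos: [0.556, 0.1259, 0.1721]
tcp_rot: [-0.001, 0.983, 0.183, -0.0]
wrist_force: [-0.4, 0.6, 0.3]
finger_gap: 0.0869
gripper_force: 0.0
```

{"method": "drive_tool", "body": {
  "moves": [
    [[-3.5,-26,0,0],[-3.5,-26,0,0],[-3.5,-26,0,0],[-3.5,-26,0,0],[-3.5,-26,0,0],[-3.5,-26,0,0],[-3.5,-26,0,0],[-3.5,-26,0,0],[-3.5,-26,0,0],[-3.5,-22,0,0],[0,0,0,0],[0,0,0,0],[0,0,0,0]]
  ]
}}

```text
t: 14.97
tcp_pos: [0.4345, 0.3465, 0.172]
tcp_rot: [0.0, 0.984, 0.18, -0.0]
wrist_force: [0.3, -1.1, -0.3]
finger_gap: 0.0869
gripper_force: 0.0
```

```bash
cat > ring.py <<'E'
from h import *
from bench import bot
plan([(.435,.350,.100),(.435,.350,.062)])
c=bot.capture("wrist");cv2.imwrite("pics/w5.png",c["frame"][:,:,::-1]);np.savez("w5.npz",**c)
W=cloud(c);F=c["frame"].astype(int);z=W[...,2];near=(np.hypot(W[...,0]-.433,W[...,1]-.35)<.09)&(c["depth"]>0)
R,G,B=F[...,0],F[...,1],F[...,2]
o=near&(R>150)&(B<90)&(G>90)
print("collar",stat(W,o&(z>.071)&(z<.08)))
print("magnet",stat(W,near&(z>.073)&(z<.08)&~o&(R<G+40)))
print("packred",stat(W,near&(R>120)&(G<70)&(z>.018)&(z<.032)))
E
python3 ring.py
```

```text
t 14.97 p [0.4345 0.3465 0.172 ] yaw 20.74 tilt z [-0.    -0.001 -1.   ] gap 0.0869 gf 0.0 wf [ 0.26 -1.09 -0.27]
(0.435, 0.35, 0.1) shift [ 1.7 -3.1 72. ] turn after 0
(0.435, 0.35, 0.062) shift [ 0.  0. 38.] turn after 0
collar (1224, [0.4349, 0.3489, 0.0736], 'rect', [434.2, 349.0], [60.7, 60.8], 17.8)
magnet (2287, [0.4369, 0.3509, 0.0759], 'rect', [436.7, 350.6], [40.7, 40.7], 19.6)
packred (1871, [0.4196, 0.3455, 0.0256], 'rect', [432.9, 350.9], [149.5, 55.9], 20.7)
```

View pics/w5.png

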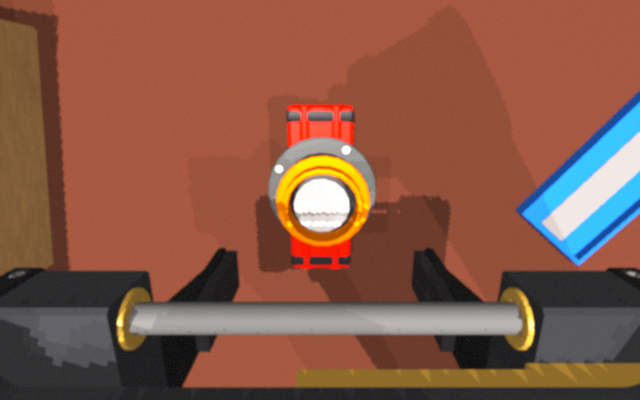

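The ring collar is at (322,200) in the picture, round the magnet and clear on both sides.

{"method": "drive_tool", "body": {
  "moves": [
    [[0,-2.3,10,0],[0,0,20,0],[0,0,25,0],[0,0,20,0],[0,0,15,0],[0,0,8,0],[0,0,4,0],[0,0,0,0],[0,0,0,0],[0,0,0,0]]
  ]
}}

```text
t: 15.85
tcp_pos: [0.4333, 0.3505, 0.0714]
tcp_rot: [-0.0, 0.984, 0.181, 0.001]
wrist_force: [-0.2, 0.3, 0.6]
finger_gap: 0.0873
gripper_force: 0.0
```

```bash
python3 -c "
from h import *
plan([(.4337,.3487,.061,20.7)])"
```

```text
t 15.85 p [0.4333 0.3505 0.0714] yaw 20.83 tilt z [ 0.001  0.001 -1.   ] gap 0.0873 gf 0.0 wf [-0.23  0.33  0.57]
(0.4337, 0.3487, 0.061, 20.7) shift [-0.2  1.8 10.4] turn after 0.002
```

{"method": "drive_tool", "body": {
  "moves": [
    [[-0.2,1.8,4,0],[0,0,4,0],[0,0,2,0],[0,0,0,0],[0,0,0,0]]
  ]
}}

```text
t: 16.27
tcp_pos: [0.433, 0.3483, 0.0602]
tcp_rot: [0.0, 0.983, 0.181, -0.0]
wrist_force: [-0.2, 1.0, 0.2]
finger_gap: 0.0869
gripper_force: 0.0
```

{"method": "drive_tool", "body": {
  "moves": [
    [[0,0,0,0],[0,0,0,0],[0,0,0,0],[0,0,0,0],[0,0,0,0],[0,0,0,0],[0,0,0,0]]
  ],
  "claw": 0.5,
  "force": 15
}}

```text
t: 16.85
tcp_pos: [0.4332, 0.3484, 0.0604]
tcp_rot: [-0.0, 0.984, 0.181, 0.0]
wrist_force: [-0.3, -0.5, 0.7]
finger_gap: 0.0616
gripper_force: 15.0
```

{"method": "drive_tool", "body": {
  "moves": [
    [[0,0,-4,0],[0,0,-8,0],[0,0,-12,0],[0,0,-20,0],[0,0,-20,0],[0,0,-20,0],[0,0,-20,0],[0,0,-10,0],[0,0,0,0],[0,0,0,0]]
  ]
}}

```text
t: 17.68
tcp_pos: [0.4333, 0.3484, 0.1747]
tcp_rot: [-0.0, 0.984, 0.181, 0.001]
wrist_force: [0.7, 0.0, -0.9]
finger_gap: 0.0616
gripper_force: 15.0
```

```bash
cat > held.py <<'E'
from h import *
from bench import bot
import sys
from scipy.spatial.transform import Rotation as Ro
s=bot.sense();c=bot.capture("wrist");cv2.imwrite(f"pics/{sys.argv[1]}.png",c["frame"][:,:,::-1]);np.savez(sys.argv[1],**c)
W=cloud(c);F=c["frame"].astype(int);ok=c["depth"]>0
q=s["tcp_rot"];R=Ro.from_quat([q[1],q[2],q[3],q[0]]).as_matrix()
L=(W-np.array(s["tcp_pos"]))@R*1000   # tool coords mm
r,g,b=F[...,0],F[...,1],F[...,2]
o=ok&(np.hypot(L[...,0],L[...,1])<60)&(abs(L[...,2])<40)
col=o&(r>130)&(b<100)&(g>70)
print("n",col.sum(),"zhist",np.histogram(L[...,2][col],np.arange(-30,31,3)))
zt=L[...,2][col].min()
m=col&(L[...,2]<np.percentile(L[...,2][col],5)+2.5)
p=L[m];print("top ring z",np.median(p[:,2]),cv2.minAreaRect(p[:,:2].astype(np.float32)),cv2.minEnclosingCircle(p[:,:2].astype(np.float32)))
plan([(.57,.1,.172),(.5245,-.1013,.15)])
E
python3 held.py w6
```

```text
n 6804 zhist (array([   0,    0,    0,    0,    1, 1985,  405,  341,  343,  360, 1965,
       1298,  105,    0,    0,    0,    0,    0,    0,    0]), array([-30, -27, -24, -21, -18, -15, -12,  -9,  -6,  -3,   0,   3,   6,
         9,  12,  15,  18,  21,  24,  27,  30]))
top ring z -13.174081201840307 ((3.166719436645508, -0.5405311584472656), (58.7218132019043, 59.0662956237793), 39.89314651489258) ((1.2177668809890747, -1.6492363214492798), 31.769723892211914)
t 17.73 p [0.4329 0.348  0.1738] yaw 20.84 tilt z [-0. -0. -1.] gap 0.0619 gf 15.0 wf [-0.11  0.29 -0.2 ]
(0.57, 0.1, 0.172) shift [ 39.9 280.5   1.8] turn after 0
(0.5245, -0.1013, 0.15) shift [-114.1  172.    22. ] turn after 0
```

View pics/w6.png

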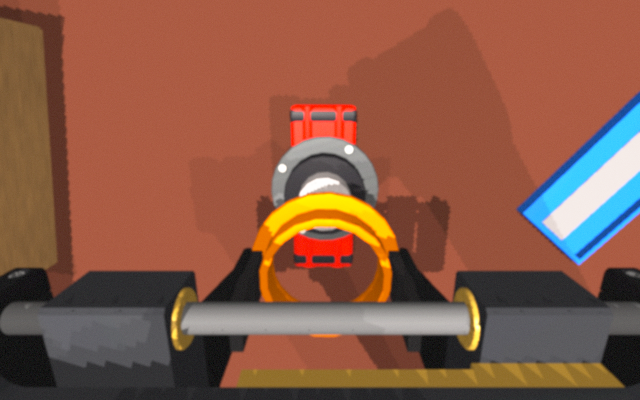

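The ring is held level between the fingers at (325,265). I carry it to the jig.

{"method": "drive_tool", "body": {
  "moves": [
    [[3.6,13,0,0],[3.6,25.5,0,0],[3.6,25.5,0,0],[3.6,25.5,0,0],[3.6,25.5,0,0],[3.6,25.5,0,0],[3.6,25.5,0,0],[3.6,25.5,0,0],[3.6,25.5,0,0],[3.6,25.5,0,0],[3.6,25.5,0,0],[0,13,0,0]]
  ]
}}

```text
t: 18.73
tcp_pos: [0.5708, 0.096, 0.1726]
tcp_rot: [0.0, 0.984, 0.179, -0.001]
wrist_force: [0.5, -0.5, -0.7]
finger_gap: 0.062
gripper_force: 15.0
```

{"method": "drive_tool", "body": {
  "moves": [
    [[-14,21.5,0,0],[-14,21.5,0,0],[-14,21.5,0,0],[-14,21.5,0,0],[-14,21.5,0,0],[-14,21.5,0,0],[-14,21.5,0,0],[-14,21.5,0,0],[0,0,0,0],[0,0,0,0],[0,0,0,0]]
  ]
}}

```text
t: 19.65
tcp_pos: [0.5263, -0.0997, 0.1737]
tcp_rot: [-0.001, 0.983, 0.181, -0.0]
wrist_force: [-0.1, 0.2, -0.3]
finger_gap: 0.0618
gripper_force: 15.0
```

```bash
cat > fit.py <<'E'
from h import *
from bench import bot
import sys
from scipy.optimize import least_squares
from scipy.spatial.transform import Rotation as Ro
def fit(name,sel,R0,s):
    """centre (tool mm) of a held disc top: outer edge per angular bin on far side"""
    c=dict(np.load(name+".npz"));W=cloud(c);F=c["frame"].astype(int)
    q=s["tcp_rot"];R=Ro.from_quat([q[1],q[2],q[3],q[0]]).as_matrix()
    L=(W-np.array(s["tcp_pos"]))@R*1000
    p=L[sel(F,L)&(c["depth"]>0)]
    x=np.zeros(2)
    for _ in range(5):
        d=p[:,:2]-x;a=np.arctan2(d[:,1],d[:,0]);r=np.hypot(*d.T);E=[]
        for k in np.arange(-1.2,1.2,.1):
            m=(a>k)&(a<k+.1)
            if m.sum()>5:
                i=np.where(m)[0];j=i[np.argmax(r[i])];E.append(p[j,:2])
        E=np.array(E);x=least_squares(lambda u:np.hypot(*(E-u[:2]).T)-u[2],[*x,R0],loss="soft_l1").x
        x2=least_squares(lambda u:np.hypot(*(E-u).T)-R0,x[:2],loss="soft_l1").x
        x=x2
    return np.round(x,2),len(E)
E
python3 - <<'E'
from fit import *
s=dict(tcp_pos=[.4331,.3482,.1743],tcp_rot=[0,.9835,.1808,0])
sel=lambda F,L:(F[...,0]>130)&(F[...,2]<100)&(F[...,1]>70)&(L[...,2]<-11.5)&(L[...,2]>-16)&(np.hypot(L[...,0],L[...,1])<50)
print(fit("w6",sel,31,s), fit("w6",sel,30.5,s))
from bench import bot
c=bot.capture("wrist");cv2.imwrite("pics/w7.png",c["frame"][:,:,::-1]);np.savez("w7.npz",**c);s=bot.sense()
print(fit("w7",sel,31,s));
W=cloud(c);z=W[...,2];m=(np.hypot(W[...,0]-.523,W[...,1]+.1)<.11)&(c["depth"]>0)&(z>.011)&(z<.02)
print("base",stat(W,m))
plan([(.5245,-.1013,.10),(.5245,-.1013,.0235)])
E
```

```text
(array([ 1.31, -0.64]), 24) (array([ 1.9 , -0.63]), 24)
(array([ 0.69, -0.29]), 24)
base (13709, [0.5374, -0.0971, 0.015], 'rect', [524.9, -101.2], [129.8, 130.1], 1.1)
t 19.7 p [ 0.5265 -0.0993  0.1739] yaw 20.93 tilt z [-0.001  0.001 -1.   ] gap 0.0616 gf 15.0 wf [-0.43 -0.05 -0.08]
(0.5245, -0.1013, 0.1) shift [-2.6  1.2 73.9] turn after 0
(0.5245, -0.1013, 0.0235) shift [ 0.   0.  76.5] turn after 0
```

View pics/w7.png

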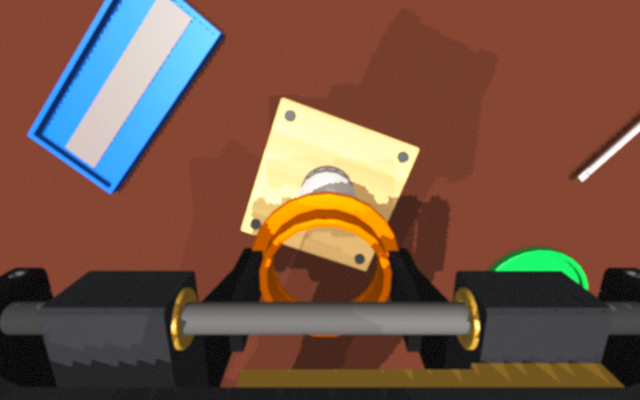

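The ring is held beside the spigot line, with the jig base clear below. I'll lower it to just above the spigot, then correct.

{"method": "drive_tool", "body": {
  "moves": [
    [[-3,1.4,10,0],[0,0,20,0],[0,0,25,0],[0,0,20,0],[0,0,15,0],[0,0,10,0],[0,0,0,0],[0,0,0,0],[0,0,0,0],[0,0,0,0]]
  ]
}}

```text
t: 20.53
tcp_pos: [0.5252, -0.1031, 0.0754]
tcp_rot: [0.0, 0.983, 0.181, 0.001]
wrist_force: [0.2, -0.2, -0.8]
finger_gap: 0.0616
gripper_force: 15.0
```

```bash
python3 -c "
from h import *
plan([(.5242,-.1017,.066),(.5242,-.1017,.0235)])"
```

```text
t 20.53 p [ 0.5252 -0.1031  0.0754] yaw 20.85 tilt z [ 0.002 -0.    -1.   ] gap 0.0616 gf 15.0 wf [ 0.23 -0.24 -0.81]
(0.5242, -0.1017, 0.066) shift [-0.4 -1.7  9.4] turn after 0
(0.5242, -0.1017, 0.0235) shift [ 0.   0.  42.5] turn after 0
```

{"method": "drive_tool", "body": {
  "moves": [
    [[-0.4,-1.7,2,0],[0,0,4,0],[0,0,0,0],[0,0,0,0],[0,0,0,0]]
  ]
}}

```text
t: 20.95
tcp_pos: [0.5234, -0.1017, 0.0684]
tcp_rot: [-0.0, 0.984, 0.181, -0.0]
wrist_force: [-1.1, -1.1, 0.1]
finger_gap: 0.0616
gripper_force: 15.0
```

```bash
python3 -c "
from h import *
plan([(.5242,-.1017,.066),(.5242,-.1017,.0235)])"
```

```text
t 20.95 p [ 0.5234 -0.1017  0.0684] yaw 20.84 tilt z [-0.  0. -1.] gap 0.0616 gf 15.0 wf [-1.12 -1.13  0.14]
(0.5242, -0.1017, 0.066) shift [0.8 0.3 2.4] turn after 0
(0.5242, -0.1017, 0.0235) shift [ 0.   0.  42.5] turn after 0
```

{"method": "drive_tool", "body": {
  "moves": [
    [[0.6,0.2,3,0],[0,0,3,0],[0,0,3,0],[0,0,3,0],[0,0,3,0],[0,0,3,0],[0,0,0,0]]
  ]
}}

```text
t: 21.53
tcp_pos: [0.5236, -0.1016, 0.0496]
tcp_rot: [-0.0, 0.984, 0.181, -0.0]
wrist_force: [0.2, 0.5, 0.0]
finger_gap: 0.0618
gripper_force: 15.0
```

{"method": "drive_tool", "body": {
  "moves": [
    [[0,0,3,0],[0,0,3,0],[0,0,3,0],[0,0,3,0],[0,0,3,0],[0,0,3,0],[0,0,3,0],[0,0,0,0],[0,0,0,0]]
  ]
}}

```text
t: 22.28
tcp_pos: [0.5239, -0.1017, 0.0292]
tcp_rot: [-0.0, 0.984, 0.181, -0.0]
wrist_force: [0.1, 0.4, -0.6]
finger_gap: 0.062
gripper_force: 15.0
```

{"method": "drive_tool", "body": {
  "moves": [
    [[0,0,2,0],[0,0,2,0],[0,0,1,0],[0,0,0.5,0],[0,0,0,0],[0,0,0,0]]
  ]
}}

```text
t: 22.78
tcp_pos: [0.524, -0.1017, 0.0239]
tcp_rot: [-0.0, 0.984, 0.181, 0.0]
wrist_force: [0.3, -0.2, 0.2]
finger_gap: 0.0616
gripper_force: 15.0
```

{"method": "drive_tool", "body": {
  "moves": [
    [[0,0,0.5,0],[0,0,0,0],[0,0,0,0]]
  ]
}}

```text
t: 23.03
tcp_pos: [0.5241, -0.1017, 0.0234]
tcp_rot: [0.0, 0.984, 0.181, 0.0]
wrist_force: [0.3, 0.3, 0.1]
finger_gap: 0.0617
gripper_force: 15.0
```

{"method": "drive_tool", "body": {
  "moves": [
    [[0,0,0.5,0],[0,0,0.3,0],[0,0,0,0]]
  ]
}}

```text
t: 23.28
tcp_pos: [0.5241, -0.1017, 0.0233]
tcp_rot: [0.0, 0.984, 0.181, 0.0]
wrist_force: [-3.0, 0.1, 8.4]
finger_gap: 0.0619
gripper_force: 15.0
```

{"method": "drive_tool", "body": {
  "moves": [
    [[0,0,0,0],[0,0,0,0],[0,0,0,0],[0,0,0,0],[0,0,0,0],[0,0,0,0]]
  ],
  "claw": 1.0
}}

```text
t: 23.78
tcp_pos: [0.524, -0.1017, 0.0225]
tcp_rot: [-0.0, 0.984, 0.181, -0.0]
wrist_force: [0.1, 0.0, -0.4]
finger_gap: 0.0857
gripper_force: 0.0
```

{"method": "drive_tool", "body": {
  "moves": [
    [[0,0,-5,0],[0,0,-15,0],[0,0,-25,0],[0,0,-30,0],[0,0,-30,0],[0,0,-25,0],[0,0,-20,0],[0,0,0,0],[0,0,0,0]]
  ]
}}

```text
t: 24.53
tcp_pos: [0.5247, -0.1018, 0.174]
tcp_rot: [0.001, 0.984, 0.181, 0.001]
wrist_force: [0.5, 0.3, -1.1]
finger_gap: 0.0867
gripper_force: 0.0
```

```bash
python3 - <<'E'
from h import *
from bench import bot
plan([(.57,.1,.172),(.4362,.350,.172)])
c=bot.capture("wrist");cv2.imwrite("pics/w8.png",c["frame"][:,:,::-1]);np.savez("w8.npz",**c)
W=cloud(c);F=c["frame"].astype(int);z=W[...,2];near=(np.hypot(W[...,0]-.524,W[...,1]+.101)<.045)&(c["depth"]>0)
R,G,B=F[...,0],F[...,1],F[...,2]
o=near&(R>B+60)&(G>60)
print("collar",stat(W,o&(z>.035)&(z<.041)),"flange",np.histogram(z[near],np.arange(.01,.06,.003)))
print("spig",stat(W,near&(z>.043)))
E
```

```text
t 24.53 p [ 0.5247 -0.1018  0.174 ] yaw 20.84 tilt z [ 0.003 -0.001 -1.   ] gap 0.0867 gf 0.0 wf [ 0.52  0.28 -1.09]
(0.57, 0.1, 0.172) shift [ 114.1 -172.5    2. ] turn after 0
(0.4362, 0.35, 0.172) shift [ -36.1 -281.2   -0. ] turn after 0
collar (896, [0.5271, -0.1, 0.0368], 'rect', [525.2, -101.0], [60.7, 60.7], 19.3) flange (array([  10, 1921,  203, 1196,  124,   71,   88,   89,  608,  381,   39,
        356,  783, 1322,   62,    0]), array([0.01 , 0.013, 0.016, 0.019, 0.022, 0.025, 0.028, 0.031, 0.034,
       0.037, 0.04 , 0.043, 0.046, 0.049, 0.052, 0.055, 0.058]))
spig (20573, [0.5468, -0.0949, 0.2347], 'rect', [529.6, -99.0], [58.4, 89.9], 20.7)
```

View pics/w8.png

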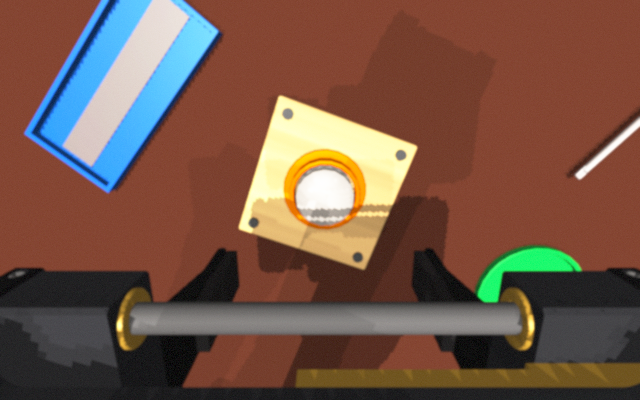

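The ring is seated round the spigot at (326,190): collar top at 36.8 mm, centred. Now the speaker.

{"method": "drive_tool", "body": {
  "moves": [
    [[14,-20,0,0],[14,-21,0,0],[14,-21,0,0],[14,-21,0,0],[14,-21,0,0],[14,-21,0,0],[14,-21,0,0],[14,-22,0,0],[0,-25,0,0],[0,0,0,0]]
  ],
  "claw": 0.85
}}

```text
t: 25.42
tcp_pos: [0.5576, 0.1247, 0.1712]
tcp_rot: [-0.002, 0.983, 0.184, -0.001]
wrist_force: [-0.6, 0.6, 0.3]
finger_gap: 0.0744
gripper_force: 0.0
```

{"method": "drive_tool", "body": {
  "moves": [
    [[-3.5,-26,0,0],[-3.5,-26,0,0],[-3.5,-26,0,0],[-3.5,-26,0,0],[-3.5,-26,0,0],[-3.5,-26,0,0],[-3.5,-26,0,0],[-3.5,-26,0,0],[-3.5,-26,0,0],[-3.5,-24,0,0],[0,0,0,0],[0,0,0,0],[0,0,0,0]]
  ]
}}

```text
t: 26.5
tcp_pos: [0.4356, 0.3462, 0.1716]
tcp_rot: [0.0, 0.984, 0.181, -0.001]
wrist_force: [-0.0, -0.2, -0.5]
finger_gap: 0.0742
gripper_force: 0.0
```

```bash
python3 - <<'E'
from h import *
from bench import bot
plan([(.436,.350,.100),(.436,.350,.056)])
c=bot.capture("wrist");np.savez("w9.npz",**c)
W=cloud(c);F=c["frame"].astype(int);z=W[...,2];near=(np.hypot(W[...,0]-.433,W[...,1]-.35)<.09)&(c["depth"]>0)
R,G,B=F[...,0],F[...,1],F[...,2]
print("magnet",stat(W,near&(z>.073)&(z<.08)))
print("shoulder",stat(W,near&(z>.048)&(z<.056)))
print("packred",stat(W,near&(R>120)&(G<70)&(z>.018)&(z<.032)))
E
```

```text
t 26.5 p [0.4356 0.3462 0.1716] yaw 20.83 tilt z [-0.001 -0.001 -1.   ] gap 0.0742 gf 0.0 wf [-0.05 -0.21 -0.54]
(0.436, 0.35, 0.1) shift [ 1.8 -3.4 71.6] turn after 0
(0.436, 0.35, 0.056) shift [ 0.  0. 44.] turn after 0
magnet (2291, [0.437, 0.3508, 0.0758], 'rect', [436.4, 350.7], [40.9, 41.1], 71.4)
shoulder (2651, [0.443, 0.353, 0.0519], 'rect', [436.2, 350.6], [67.3, 67.2], 87.1)
packred (2052, [0.4143, 0.3435, 0.0257], 'rect', [433.0, 350.9], [149.4, 55.9], 20.8)
```

{"method": "drive_tool", "body": {
  "moves": [
    [[1.4,-2.5,10,0],[0,0,20,0],[0,0,25,0],[0,0,20,0],[0,0,15,0],[0,0,8,0],[0,0,4,0],[0,0,0,0],[0,0,0,0],[0,0,0,0]]
  ]
}}

```text
t: 27.38
tcp_pos: [0.4365, 0.3504, 0.0715]
tcp_rot: [-0.0, 0.984, 0.181, 0.001]
wrist_force: [0.1, 0.3, 0.3]
finger_gap: 0.0737
gripper_force: 0.0
```

```bash
python3 -c "
from h import *
plan([(.4358,.3501,.056,20.7)])"
```

```text
t 27.38 p [0.4365 0.3504 0.0715] yaw 20.83 tilt z [ 0.001  0.001 -1.   ] gap 0.0737 gf 0.0 wf [0.12 0.34 0.26]
(0.4358, 0.3501, 0.056, 20.7) shift [-0.8  0.1 15.5] turn after 0.002
```

{"method": "drive_tool", "body": {
  "moves": [
    [[-0.8,0.1,5,0],[0,0,5,0],[0,0,4,0],[0,0,1,0],[0,0,0,0],[0,0,0,0]]
  ]
}}

```text
t: 27.88
tcp_pos: [0.4351, 0.3497, 0.0555]
tcp_rot: [0.0, 0.983, 0.181, -0.0]
wrist_force: [0.6, 0.8, 0.7]
finger_gap: 0.0739
gripper_force: 0.0
```

{"method": "drive_tool", "body": {
  "moves": [
    [[0,0,0,0],[0,0,0,0],[0,0,0,0],[0,0,0,0],[0,0,0,0],[0,0,0,0],[0,0,0,0],[0,0,0,0],[0,0,0,0]]
  ],
  "claw": 0.25,
  "force": 35
}}

```text
t: 28.63
tcp_pos: [0.4352, 0.3497, 0.0556]
tcp_rot: [-0.0, 0.984, 0.181, 0.0]
wrist_force: [0.1, -1.1, 1.0]
finger_gap: 0.0413
gripper_force: 35.0
```

{"method": "drive_tool", "body": {
  "moves": [
    [[0,0,-4,0],[0,0,-8,0],[0,0,-12,0],[0,0,-20,0],[0,0,-20,0],[0,0,-20,0],[0,0,-20,0],[0,0,-12,0],[0,0,0,0],[0,0,0,0]]
  ]
}}

```text
t: 29.47
tcp_pos: [0.4354, 0.3498, 0.1721]
tcp_rot: [-0.0, 0.984, 0.181, 0.001]
wrist_force: [0.2, 1.0, -2.8]
finger_gap: 0.0414
gripper_force: 35.0
```

```bash
python3 - <<'E'
from fit import *
s=bot.sense();c=bot.capture("wrist");np.savez("w10.npz",**c);cv2.imwrite("pics/w10.png",c["frame"][:,:,::-1])
dark=lambda F,L:(abs(L[...,2])<60)&(np.hypot(L[...,0],L[...,1])<60)&(L[...,0]>5)
W=cloud(c);q=s["tcp_rot"];R=Ro.from_quat([q[1],q[2],q[3],q[0]]).as_matrix();L=(W-np.array(s["tcp_pos"]))@R*1000
m=dark(0,L);print(np.histogram(L[...,2][m],np.arange(-30,61,5)))
plan([(.57,.1,.175)])
E
```

```text
(array([ 346, 1870, 1549,  562,  519,  470, 3713,  414,  277,  248, 5345,
        112,    0,    0,    0,    0,    0,    0]), array([-30, -25, -20, -15, -10,  -5,   0,   5,  10,  15,  20,  25,  30,
        35,  40,  45,  50,  55,  60]))
t 29.52 p [0.435  0.3493 0.171 ] yaw 20.84 tilt z [-0. -0. -1.] gap 0.041 gf 35.0 wf [-0.23  0.08 -2.54]
(0.57, 0.1, 0.175) shift [ 37.5 281.   -4. ] turn after 0
```

View pics/w10.png

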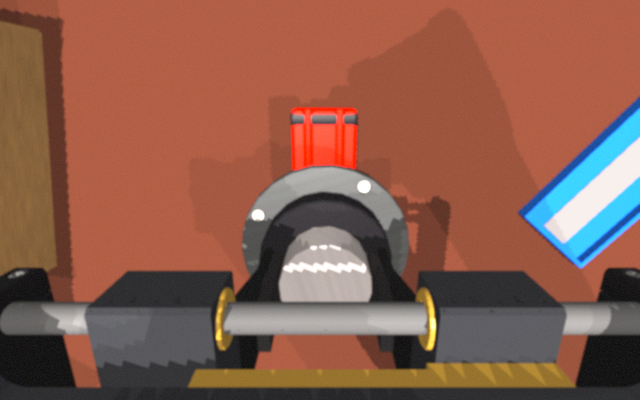

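The speaker is held by its magnet, flange visible at (325,220), and the pack stays in place. Carry.

{"method": "drive_tool", "body": {
  "moves": [
    [[3.6,13,0,0],[3.6,25.5,0,0],[3.6,25.5,0,0],[3.6,25.5,0,0],[3.6,25.5,0,0],[3.6,25.5,0,0],[3.6,25.5,0,0],[3.6,25.5,0,0],[3.6,25.5,0,0],[3.6,25.5,0,0],[3.6,25.5,0,0],[0,13,0,0]]
  ]
}}

```text
t: 30.52
tcp_pos: [0.5728, 0.0972, 0.1697]
tcp_rot: [0.0, 0.984, 0.179, -0.001]
wrist_force: [-0.5, -1.1, -2.1]
finger_gap: 0.0414
gripper_force: 35.0
```

{"method": "drive_tool", "body": {
  "moves": [
    [[-14,21.5,0,0],[-14,21.5,0,0],[-14,21.5,0,0],[-14,21.5,0,0],[-14,21.5,0,0],[-14,21.5,0,0],[-14,21.5,0,0],[-14,21.5,0,0],[0,0,0,0],[0,0,0,0],[0,0,0,0]]
  ]
}}

```text
t: 31.43
tcp_pos: [0.5284, -0.0984, 0.1708]
tcp_rot: [-0.001, 0.983, 0.181, -0.001]
wrist_force: [0.4, 1.3, -2.7]
finger_gap: 0.0415
gripper_force: 35.0
```

```bash
cat > spk.py <<'E'
from fit import *
def run(name):
    s=bot.sense();c=bot.capture("wrist");np.savez(name+".npz",**c)
    fl=lambda F,L:(abs(L[...,2]-21.6)<3)&(np.hypot(L[...,0],L[...,1])<52)&(L[...,0]>5)
    sh=lambda F,L:(abs(L[...,2]-3.6)<3)&(np.hypot(L[...,0],L[...,1])<45)&(L[...,0]>5)
    print("flange",fit(name,fl,47,s),"shoulder",fit(name,sh,34,s))
    W=cloud(c);q=s["tcp_rot"];R=Ro.from_quat([q[1],q[2],q[3],q[0]]).as_matrix();L=(W-np.array(s["tcp_pos"]))@R*1000
    p=L[fl(0,L)&(c["depth"]>0)];A=np.c_[p[:,:2],np.ones(len(p))];print("tilt plane",np.round(np.linalg.lstsq(A,p[:,2],rcond=None)[0],3))
E
python3 - <<'E'
import spk
from h import *
spk.run("w11")
plan([(.5242,-.1017,.10)])
E
```

```text
flange (array([ 1.21, -0.68]), 24) shoulder (array([ 1.3 , -0.59]), 24)
tilt plane [7.000e-03 1.000e-03 2.161e+01]
t 31.48 p [ 0.5286 -0.0979  0.171 ] yaw 20.94 tilt z [-0.001  0.001 -1.   ] gap 0.0414 gf 35.0 wf [-0.01 -0.1  -1.35]
(0.5242, -0.1017, 0.1) shift [-5.5  2.  71. ] turn after 0
```

{"method": "drive_tool", "body": {
  "moves": [
    [[-3,1,10,0],[-2.5,1.2,15,0],[0,0,20,0],[0,0,15,0],[0,0,10,0],[0,0,5,0],[0,0,0,0],[0,0,0,0],[0,0,0,0],[0,0,0,0]]
  ]
}}

```text
t: 32.32
tcp_pos: [0.525, -0.1035, 0.0975]
tcp_rot: [0.0, 0.984, 0.181, 0.001]
wrist_force: [-0.2, 0.1, -1.6]
finger_gap: 0.041
gripper_force: 35.0
```

```bash
python3 -c "
from h import *
plan([(.5241,-.1020,.088),(.5241,-.102,.0668)])"
```

```text
t 32.32 p [ 0.525  -0.1035  0.0975] yaw 20.84 tilt z [ 0.002 -0.    -1.   ] gap 0.041 gf 35.0 wf [-0.21  0.11 -1.61]
(0.5241, -0.102, 0.088) shift [-0.3 -1.7  9.5] turn after 0
(0.5241, -0.102, 0.0668) shift [ 0.   0.  21.2] turn after 0
```

{"method": "drive_tool", "body": {
  "moves": [
    [[-0.3,-1.7,2,0],[0,0,4,0],[0,0,2,0],[0,0,0,0],[0,0,0,0],[0,0,0,0],[0,0,0,0]]
  ]
}}

```text
t: 32.9
tcp_pos: [0.5236, -0.102, 0.0886]
tcp_rot: [-0.0, 0.984, 0.181, 0.0]
wrist_force: [0.2, 0.4, -1.3]
finger_gap: 0.0417
gripper_force: 35.0
```

```bash
python3 -c "
from h import *
plan([(.5241,-.1020,.088),(.5241,-.102,.0668)])"
```

```text
t 32.9 p [ 0.5236 -0.102   0.0886] yaw 20.84 tilt z [ 0.  0. -1.] gap 0.0417 gf 35.0 wf [ 0.24  0.39 -1.34]
(0.5241, -0.102, 0.088) shift [0.5 0.2 0.6] turn after 0
(0.5241, -0.102, 0.0668) shift [ 0.   0.  21.2] turn after 0
```

{"method": "drive_tool", "body": {
  "moves": [
    [[0.4,0.1,2,0],[0,0,2.5,0],[0,0,2.5,0],[0,0,2.5,0],[0,0,2.5,0],[0,0,0,0]]
  ]
}}

```text
t: 33.4
tcp_pos: [0.5235, -0.1019, 0.0759]
tcp_rot: [-0.0, 0.984, 0.181, -0.0]
wrist_force: [-0.1, -0.5, -1.7]
finger_gap: 0.0411
gripper_force: 35.0
```

{"method": "drive_tool", "body": {
  "moves": [
    [[0,0,2,0],[0,0,2,0],[0,0,2,0],[0,0,1.5,0],[0,0,1,0],[0,0,0,0],[0,0,0,0]]
  ]
}}

```text
t: 33.98
tcp_pos: [0.5239, -0.1019, 0.068]
tcp_rot: [-0.0, 0.984, 0.181, -0.0]
wrist_force: [0.5, 0.2, -1.7]
finger_gap: 0.0414
gripper_force: 35.0
```

{"method": "drive_tool", "body": {
  "moves": [
    [[0,0,0.8,0],[0,0,0.4,0],[0,0,0,0],[0,0,0,0]]
  ]
}}

```text
t: 34.32
tcp_pos: [0.5239, -0.102, 0.0669]
tcp_rot: [-0.0, 0.984, 0.181, -0.0]
wrist_force: [-0.1, 0.1, -2.2]
finger_gap: 0.041
gripper_force: 35.0
```

{"method": "drive_tool", "body": {
  "moves": [
    [[0,0,0.5,0],[0,0,0,0],[0,0,0,0]]
  ]
}}

```text
t: 34.57
tcp_pos: [0.524, -0.102, 0.0666]
tcp_rot: [0.0, 0.984, 0.181, 0.0]
wrist_force: [-1.1, 0.3, 2.0]
finger_gap: 0.0414
gripper_force: 35.0
```

Contact at the expected height. Release and check.

{"method": "drive_tool", "body": {
  "moves": [
    [[0,0,0,0],[0,0,0,0],[0,0,0,0],[0,0,0,0],[0,0,0,0],[0,0,0,0]]
  ],
  "claw": 0.8
}}

```text
t: 35.07
tcp_pos: [0.5239, -0.102, 0.0664]
tcp_rot: [0.0, 0.984, 0.181, 0.0]
wrist_force: [-0.0, -0.0, -0.6]
finger_gap: 0.068
gripper_force: 0.0
```

{"method": "drive_tool", "body": {
  "moves": [
    [[0,0,-5,0],[0,0,-15,0],[0,0,-20,0],[0,0,-25,0],[0,0,-25,0],[0,0,-15,0],[0,0,0,0],[0,0,0,0],[0,0,0,0]]
  ],
  "claw": 1.0
}}

```text
t: 35.82
tcp_pos: [0.5235, -0.1019, 0.1708]
tcp_rot: [-0.0, 0.984, 0.181, -0.0]
wrist_force: [0.7, 0.4, 0.3]
finger_gap: 0.0873
gripper_force: 0.0
```

```bash
python3 - <<'E'
from h import *
from bench import bot
plan([(.56,.1,.172),(.4325,.3505,.172)])
c=bot.capture("wrist");np.savez("w12.npz",**c)
W=cloud(c);F=c["frame"].astype(int);z=W[...,2];near=(np.hypot(W[...,0]-.524,W[...,1]+.101)<.055)&(c["depth"]>0)
print("shoulder (63)",stat(W,near&(z>.060)&(z<.066)),"magnet(87)",stat(W,near&(z>.082)&(z<.092)))
m=near&(z>.040)&(z<.049);p=W[m];A=np.c_[p[:,:2]-[.525,-.101],np.ones(len(p))];print("flange top(45) plane",np.linalg.lstsq(A,p[:,2],rcond=None)[0])
R,G,B=F[...,0],F[...,1],F[...,2]
m=(c["depth"]>0)&(B>R+50)&(z>-.01)&(z<.02)&(W[...,1]>0)&(W[...,1]<.2)
print("cradle",stat(W,m))
c=bot.capture("top");W=cloud(c);F=c["frame"].astype(int)
E
```

```text
t 35.82 p [ 0.5235 -0.1019  0.1708] yaw 20.84 tilt z [-0.001  0.    -1.   ] gap 0.0873 gf 0.0 wf [0.74 0.4  0.31]
(0.56, 0.1, 0.172) shift [ 106.  -175.7   -1.2] turn after 0
(0.4325, 0.3505, 0.172) shift [ -30.  -279.5   -0. ] turn after 0
shoulder (63) (2788, [0.5318, -0.0982, 0.0628], 'rect', [525.0, -100.8], [66.9, 67.1], 25.6) magnet(87) (2518, [0.5259, -0.1006, 0.0868], 'rect', [525.0, -101.0], [41.3, 40.9], 25.6)
flange top(45) plane [-0.0017939   0.00075364  0.04487118]
cradle (14548, [0.5415, 0.1, 0.0061], 'rect', [544.8, 101.7], [94.1, 187.8], 70.8)
```

The speaker is seated level and centred. Next, over the cradle for a measurement.

{"method": "drive_tool", "body": {
  "moves": [
    [[12,-22,0,0],[12,-22,0,0],[12,-22,0,0],[12,-22,0,0],[12,-22,0,0],[12,-22,0,0],[12,-22,0,0],[12,-22,0,0],[0,0,0,0],[0,0,0,0],[0,0,0,0]]
  ]
}}

```text
t: 36.83
tcp_pos: [0.5506, 0.0959, 0.1705]
tcp_rot: [0.0, 0.984, 0.181, -0.001]
wrist_force: [-0.7, -0.9, 0.4]
finger_gap: 0.0873
gripper_force: 0.0
```

```bash
python3 - <<'E'
from h import *
from bench import bot
plan([(.4325,.3505,.172)])
c=bot.capture("wrist");np.savez("w13.npz",**c)
W=cloud(c);F=c["frame"].astype(int);z=W[...,2]
R,G,B=F[...,0],F[...,1],F[...,2]
m=(c["depth"]>0)&(B>R+50)&(abs(z-.005)<.012)&(np.hypot(W[...,0]-.545,W[...,1]-.096)<.12)
m=cv2.morphologyEx(m.astype(np.uint8),cv2.MORPH_OPEN,np.ones((3,3)))>0
print("cradle",stat(W,m));print("rim",stat(W,m&(z>.0115)))
E
```

```text
t 36.83 p [0.5506 0.0959 0.1705] yaw 20.83 tilt z [-0.002 -0.001 -1.   ] gap 0.0873 gf 0.0 wf [-0.71 -0.86  0.38]
(0.4325, 0.3505, 0.172) shift [ -19.8 -279.9   -1.5] turn after 0
cradle (12314, [0.5518, 0.0955, 0.0058], 'rect', [544.4, 95.8], [89.3, 187.2], 70.8)
rim (2419, [0.5538, 0.0961, 0.0129], 'rect', [547.5, 96.3], [84.3, 178.5], 70.9)
```

{"method": "drive_tool", "body": {
  "moves": [
    [[-2,-28,0,0],[-2,-28,0,0],[-2,-28,0,0],[-2,-28,0,0],[-2,-28,0,0],[-2,-28,0,0],[-2,-28,0,0],[-2,-28,0,0],[-2,-28,0,0],[-2,-28,0,0],[0,0,20,0],[0,0,25,0],[0,0,25,0],[0,0,20,0],[0,0,10,0],[0,0,0,0],[0,0,0,0],[0,0,0,0]]
  ]
}}

```text
t: 38.38
tcp_pos: [0.4336, 0.3515, 0.0727]
tcp_rot: [-0.0, 0.984, 0.181, 0.001]
wrist_force: [-0.2, 0.2, 0.0]
finger_gap: 0.0872
gripper_force: 0.0
```

```bash
python3 - <<'E'
from h import *
from bench import bot
plan([(.4325,.3505,.013)])
c=bot.capture("wrist");np.savez("w14.npz",**c)
W=cloud(c);F=c["frame"].astype(int);z=W[...,2]
R,G,B=F[...,0],F[...,1],F[...,2]
m=(c["depth"]>0)&(R>G+60)&(abs(z-.026)<.003)&(np.hypot(W[...,0]-.433,W[...,1]-.35)<.1)
print("pack",stat(W,m))
E
```

```text
t 38.38 p [0.4336 0.3515 0.0727] yaw 20.81 tilt z [ 0.001  0.001 -1.   ] gap 0.0872 gf 0.0 wf [-0.17  0.23  0.03]
(0.4325, 0.3505, 0.013) shift [-1.4  0.6 59.7] turn after 0
pack (15896, [0.4473, 0.3564, 0.0259], 'rect', [432.8, 350.8], [149.5, 55.6], 20.8)
```

{"method": "drive_tool", "body": {
  "moves": [
    [[-1.4,0.6,10,0],[0,0,15,0],[0,0,15,0],[0,0,10,0],[0,0,5,0],[0,0,3,0],[0,0,0,0],[0,0,0,0],[0,0,0,0]]
  ]
}}

```text
t: 39.18
tcp_pos: [0.432, 0.3506, 0.0141]
tcp_rot: [-0.0, 0.984, 0.181, 0.0]
wrist_force: [-0.3, 0.4, 0.8]
finger_gap: 0.0869
gripper_force: 0.0
```

{"method": "drive_tool", "body": {
  "moves": [
    [[0,0,0,0],[0,0,0,0],[0,0,0,0],[0,0,0,0],[0,0,0,0],[0,0,0,0],[0,0,0,0],[0,0,0,0]]
  ],
  "claw": 0.4,
  "force": 35
}}

```text
t: 39.85
tcp_pos: [0.4316, 0.3502, 0.0134]
tcp_rot: [0.0, 0.984, 0.181, -0.0]
wrist_force: [-0.5, -0.5, 0.5]
finger_gap: 0.0558
gripper_force: 35.0
```

{"method": "drive_tool", "body": {
  "moves": [
    [[0,0,-4,0],[0,0,-8,0],[0,0,-12,0],[0,0,-20,0],[0,0,-20,0],[0,0,-20,0],[0,0,-10,0],[0,0,0,0],[0,0,0,0]]
  ]
}}

```text
t: 40.6
tcp_pos: [0.4318, 0.3502, 0.1077]
tcp_rot: [-0.0, 0.984, 0.181, 0.001]
wrist_force: [0.0, 0.6, -3.9]
finger_gap: 0.0556
gripper_force: 35.0
```

```bash
python3 - <<'E'
from h import *
from bench import bot
from scipy.spatial.transform import Rotation as Ro
s=bot.sense();plan([(.5468,.0957,.11,-19.1)])
c=bot.capture("wrist");np.savez("w15.npz",**c);cv2.imwrite("pics/w15.png",c["frame"][:,:,::-1])
W=cloud(c);q=s["tcp_rot"];R=Ro.from_quat([q[1],q[2],q[3],q[0]]).as_matrix();L=(W-np.array(s["tcp_pos"]))@R*1000
F=c["frame"].astype(int)
m=(c["depth"]>0)&(F[...,0]>F[...,1]+60)&(abs(L[...,2]+12.5)<6)&(np.hypot(L[...,0],L[...,1])<90)
p=L[m];print(stat(L/1000,m));A=np.c_[p[:,:2],np.ones(len(p))];print("plane",np.linalg.lstsq(A,p[:,2],rcond=None)[0])
E
```

```text
t 40.6 p [0.4318 0.3502 0.1077] yaw 20.83 tilt z [ 0.001  0.    -1.   ] gap 0.0556 gf 35.0 wf [ 0.01  0.58 -3.91]
(0.5468, 0.0957, 0.11, -19.1) shift [ 17.  278.8  -2.3] turn after 0.697
(25340, [0.023, -0.0006, -0.0124], 'rect', [11.6, -0.7], [129.9, 56.7], 0.3)
plane [ 2.76492373e-03 -2.65331940e-04 -1.24143908e+01]
```

View pics/w15.png

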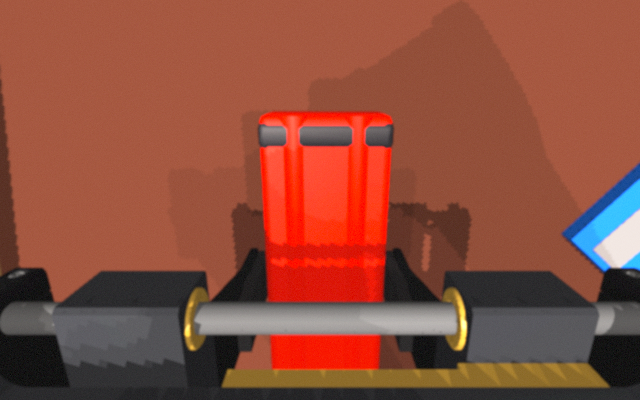

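The pack is held level, its end at (326,130). Carry, turn, then descend.

{"method": "drive_tool", "body": {
  "moves": [
    [[1.4,11,0,0],[1.4,22,0,0],[1.4,24,0,0],[1.4,24,0,0],[1.4,24,0,0],[1.4,24,0,0],[1.4,24,0,0],[1.4,24,0,0],[1.4,24,0,0],[1.4,24,0,0],[1.4,24,0,0],[1.4,20,0,0],[0,10,0,0],[0,0,0,0]]
  ]
}}

```text
t: 41.82
tcp_pos: [0.5468, 0.0919, 0.1062]
tcp_rot: [0.0, 0.984, 0.179, -0.001]
wrist_force: [0.8, 0.3, -3.0]
finger_gap: 0.0558
gripper_force: 35.0
```

{"method": "drive_tool", "body": {
  "moves": [
    [[0,0,0,0.04],[0,0,0,0.07],[0,0,0,0.07],[0,0,0,0.07],[0,0,0,0.07],[0,0,0,0.07],[0,0,0,0.07],[0,0,0,0.07],[0,0,0,0.07],[0,0,0,0.06],[0,0,0,0.037],[0,0,0,0],[0,0,0,0]]
  ]
}}

```text
t: 42.9
tcp_pos: [0.5459, 0.0965, 0.107]
tcp_rot: [-0.0, 0.986, -0.164, -0.0]
wrist_force: [-0.9, -0.2, -2.4]
finger_gap: 0.0555
gripper_force: 35.0
```

```bash
python3 -c "
from h import *
plan([(.5468,.0957,.03,-19.1),(.5468,.0957,.0175)])"
```

```text
t 42.9 p [0.5459 0.0965 0.107 ] yaw -18.93 tilt z [-0.001  0.    -1.   ] gap 0.0555 gf 35.0 wf [-0.92 -0.18 -2.42]
(0.5468, 0.0957, 0.03, -19.1) shift [ 1.1  0.5 77. ] turn after 0.003
(0.5468, 0.0957, 0.0175) shift [ 0.  -0.  12.5] turn after 0
```

{"method": "drive_tool", "body": {
  "moves": [
    [[1,0.5,8,0],[0,0,14,0],[0,0,14,0],[0,0,14,0],[0,0,12,0],[0,0,6,0],[0,0,4,0],[0,0,0,0],[0,0,0,0],[0,0,0,0]]
  ]
}}

```text
t: 43.73
tcp_pos: [0.5479, 0.0948, 0.0361]
tcp_rot: [-0.0, 0.986, -0.166, 0.001]
wrist_force: [-0.1, -0.1, -3.0]
finger_gap: 0.0557
gripper_force: 35.0
```

```bash
python3 -c "
from h import *
plan([(.5468,.0957,.0175,-19.1)])"
```

```text
t 43.73 p [0.5479 0.0948 0.0361] yaw -19.09 tilt z [ 0.001  0.    -1.   ] gap 0.0557 gf 35.0 wf [-0.13 -0.08 -3.05]
(0.5468, 0.0957, 0.0175, -19.1) shift [-1.3 -0.5 18.6] turn after 0.0
```

{"method": "drive_tool", "body": {
  "moves": [
    [[-1,-0.4,4,0],[0,0,4,0],[0,0,3,0],[0,0,3,0],[0,0,2,0],[0,0,1,0],[0,0,0.5,0],[0,0,0,0],[0,0,0,0]]
  ]
}}

```text
t: 44.48
tcp_pos: [0.5466, 0.0954, 0.018]
tcp_rot: [-0.0, 0.986, -0.166, 0.0]
wrist_force: [0.5, 0.3, -3.1]
finger_gap: 0.0557
gripper_force: 35.0
```

{"method": "drive_tool", "body": {
  "moves": [
    [[0,0,0.5,0],[0,0,0,0],[0,0,0,0]]
  ]
}}

```text
t: 44.73
tcp_pos: [0.5466, 0.0953, 0.0174]
tcp_rot: [-0.0, 0.986, -0.166, 0.0]
wrist_force: [-0.3, -0.4, -2.6]
finger_gap: 0.0558
gripper_force: 35.0
```

{"method": "drive_tool", "body": {
  "moves": [
    [[0,0,0.5,0],[0,0,0,0],[0,0,0,0]]
  ]
}}

```text
t: 44.98
tcp_pos: [0.5466, 0.0954, 0.0174]
tcp_rot: [0.0, 0.986, -0.166, 0.0]
wrist_force: [-2.7, -0.3, 5.1]
finger_gap: 0.0557
gripper_force: 35.0
```

{"method": "drive_tool", "body": {
  "moves": [
    [[0,0,0,0],[0,0,0,0],[0,0,0,0],[0,0,0,0],[0,0,0,0],[0,0,0,0]]
  ],
  "claw": 0.95
}}

```text
t: 45.48
tcp_pos: [0.5466, 0.0954, 0.0168]
tcp_rot: [-0.0, 0.986, -0.166, 0.0]
wrist_force: [0.4, -0.2, 0.3]
finger_gap: 0.0811
gripper_force: 0.0
```

{"method": "drive_tool", "body": {
  "moves": [
    [[0,0,-5,0],[0,0,-15,0],[0,0,-25,0],[0,0,-30,0],[0,0,-30,0],[0,0,-25,0],[0,0,-20,0],[0,0,0,0],[0,0,0,0],[0,0,0,0]]
  ]
}}

```text
t: 46.32
tcp_pos: [0.5461, 0.0952, 0.1664]
tcp_rot: [0.0, 0.986, -0.166, -0.0]
wrist_force: [-0.1, 0.2, -0.3]
finger_gap: 0.0828
gripper_force: 0.0
```

```bash
python3 - <<'E'
from h import *
from bench import bot
plan([])
c=bot.capture("wrist");W=cloud(c);F=c["frame"].astype(int);z=W[...,2]
R,G,B=F[...,0],F[...,1],F[...,2]
m=(c["depth"]>0)&(R>G+60)&(abs(z-.030)<.004)&(np.hypot(W[...,0]-.547,W[...,1]-.096)<.1)
print("pack",stat(W,m))
n0=dict(np.load("top0.npz"));c=bot.capture("top");W=cloud(c);z=W[...,2];F=c["frame"].astype(int)
print("spool",stat(W,(np.hypot(W[...,0]-.779,W[...,1]-.0355)<.06)&(z>.04)))
nd=np.hypot(W[...,0]-.49,W[...,1]+.341)<.05
print("knob",stat(W,nd&(z>.03)))
ns=np.hypot(W[...,0]-.525,W[...,1]+.101)<.05
print("spk magnet",stat(W,ns&(z>.083)&(z<.1)))
y=lambda f:np.argwhere((f[140:215,395:445,0]>180)&(f[140:215,395:445,2]<80)).mean(0)
print("driver",y(n0["frame"]),y(c["frame"]))
E
```

```text
t 46.32 p [0.5461 0.0952 0.1664] yaw -19.09 tilt z [-0.001 -0.    -1.   ] gap 0.0828 gf 0.0 wf [-0.09  0.23 -0.27]
pack (9882, [0.5523, 0.0945, 0.03], 'rect', [547.5, 96.1], [55.6, 148.8], 70.7)
spool (360, [0.779, 0.0354, 0.05], 'rect', [779.3, 35.5], [68.6, 62.8], 1.4)
knob (54, [0.4902, -0.3384, 0.0345], 'rect', [491.1, -338.7], [24.7, 24.6], 1.0)
spk magnet (145, [0.5232, -0.1003, 0.0873], 'rect', [523.5, -100.3], [39.1, 36.0], 2.2)
driver [23.3677686  29.40909091] [23.45041322 29.41322314]
```

All pieces placed, the bystanders haven't moved and the arm is clear. Handing in.

```bash
python3 -c "
from bench import bot
print(bot.sign_off())"
```

```text
the job is handed in; nothing more can be done
None
```

I handed the job in after about 46 s of robot time. The knob stands in the dish, the ring and speaker are seated level on the jig and the pack lies flat in the cradle; the last camera checks showed the spool and screwdriver unmoved, but `sign_off()` returned no verdict.

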